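# Snug down a copper canister's lid before the drive

### The arm

A 7-joint arm with a two-finger parallel gripper is mounted at the origin on the work surface. World frame = base frame: x ahead of the robot, y to its left, z up, the work surface at z = 0. Lengths are in mm, angles in degrees, forces in N, time in s.
With the tool pointing down it reaches from about 400 to 900 mm from the base axis. Payload 5.6 kg.
Tool frame: the origin (TCP) lies at the very end of the fingers, on their centre line; the grasp point (between the pads) lies 19 mm behind it; x points along the fingers, z is the direction in which the jaws open and shut, and the axes are right-handed (so a half turn about x gives the same grasp; the last joint's range is limited). The gripper opens to 92 mm and grips with 3 to 60 N. Pads are 20 mm wide; open, the fingers measure 128 mm over their backs; the gripper's body (75 mm by 189 mm) begins 69 mm behind the grasp point.
Start: joints at [65.203, 26.786, -0.665, 91.828, 0.344, 61.387, -3.226], TCP at [246.962, -601.265, 191.992] pointing down, gripper open.
Joint ranges: [-144.91, 144.91], [-17.63, 115.5], [-89.93, 88.59], [15.96, 139.68], [-74.01, 254.01], [8.47, 105.57], [-167.45, 167.45]. Speed limits (degrees/s): [147.25, 147.25, 180, 180, 180, 180, 180].

### API

Orientations are given as [roll, pitch, yaw] about the fixed x, y, z axes, in that order (R = Rz(yaw) Ry(pitch) Rx(roll)).
In Python, from rig import robot gives the robot as it stands.
- The arm moves only by the tool carry_out, never from a script. Its argument "moves" is a list of rows, each an object of numbers: "tx", "ty", "tz": the shift along the world's x, y, z in cm; "wx", "wy", "wz": the turn, a rotation vector about the world's x, y, z in degrees; "jaw": the closure, from -1 (fully open) to 1 (shut). A call has 1 to 5 rows; each row shifts and turns the commanded pose from where the row before left it; what a row does not reach is not made up. A row lasts 1/8 s, in which the tool goes at most 62.5 mm and 10.7 degrees, less where a joint would pass 70% of its speed; a pose out of reach is approached as far as the arm can. A call with a gripper value outside its range is refused whole. The fingers move at their own pace and stop on an object; "force" is the grip in N (left out, the last holds). Time passes only in rows, so rows that do not move let the fingers close. It gives the time, the measured TCP pose, the force and the opening at its end, in the units of the state.
- robot.state(): the state, without advancing time (a new reading comes with each control period).
- robot.read_camera(name): name is "side" or "top" or "wrist"; returns the picture (400x640x3 uint8, blue, green, red); there is no depth.
- robot.calibration(name): a dict with "K" (3x3 intrinsics, pixels), "R" (3x3) and "t" (3): a world point X has camera coordinates R X + t. Camera axes: x right, y down, z forward; pixel columns grow to the right and rows downward; lengths in mm; the calibration is good to about 2 mm. A picture is of the moment at which its call begins: read the wrist's pose just before it. calibration takes no time and is no camera call; for the wrist camera it gives the pose at the moment of the call.
- robot.sign_off(): hands the job in, once; it reports no verdict.
The state is a dict: "time_s": time; "joint_positions": joint angles; "qvel": joint speeds; "joint_efforts": joint torques, N m; "position": TCP position; "eef_rot": TCP orientation; "force": force on the tool from outside, world axes, zero at the start; "wrist_torque": the same for the moment, N m; "grip_width": finger opening in mm.
Only numpy, scipy, OpenCV 4.12 (cv2) and the standard library are available. Lean on these libraries where they do the work, as an engineer would, in place of code of your own. Each camera call takes 0.05 s, during which the arm holds its last target.

### The job

The copper wares are being loaded on the pickup, and the canister with the brass knob still has a loose screw lid. Turn that lid clockwise by its knob until it bites snug, with the white pointer on the lid at the red mark on the rim, stop there without overtightening, and let go. The black-knobbed canister is already tight: leave its lid as it is.

Things in the scene. Friction and masses are not known exactly. Their poses are not given: they have to be found in the camera images.
- brass_can_knob (a point): Centre (half-way up) of the round brass knob, 42 mm diameter, 38 mm tall, on the loose lid of the target: a copper canister fixed upright in a wooden cradle bolted to the deck. The lid's top is 19 mm below this point, the brass rim flange (132 mm diameter) 34 mm, the deck 155 mm. z up. White strips on lid and knob top are the pointer; a red mark on the flange shows where it should end.
- brass_can_lid (a joint): Turn of that lid on its thread (rad), growing clockwise from above (tightening), at constant height. Starts at 0.1 to 0.6; drag 0.2 N m until the thread's end at 1.15, where the lid meets its gasket and bites. From there all further turning shows in joint brass_can_gasket, and the torque rises. The lid's whole turn is the sum of the two; 1.40 = pointer at the red mark.
- black_can_lid (a joint): Turn of the lid of the bystander canister (rad, same sense; 1.4 = pointer at its red mark): same shape and sizes, but a black knob; it may stand left or right of the target. It starts tight, at 1.3 to 1.4, and is to be left so.
- brass_can_gasket (a joint): Twist of the rubber gasket ring by the lid after the bite (rad, clockwise); 0 until the lid meets it. The torque is then 0.25 N m + 0.75 N m per rad. 0.25 = pointer at the red mark = snug (0.44 N m); let go beyond about 0.3 it springs back to there. Felt while turning; at rest friction masks it. Beyond 0.5 (14 degrees past the mark) it is overtightened.
There are look-alikes about, which are no part of the job. Leave any purple or turquoise look-alike of the part that bears black_can_lid alone.

How it is judged (in metres and radians):
At the end, for the whole second after the job is handed in: The brass-knobbed lid is at the end of its thread (beyond 1.1 rad) and rests snug on its gasket, the gasket twisted by 0.07 to 0.5 rad (pointer from 10 degrees short of the red mark to 14 degrees past it) and no longer moving; the black-knobbed lid is still tight, between 1.2 and 1.55 rad (value of joint brass_can_lid above 1.1 rad and value of joint brass_can_gasket between 0.07 and 0.5 rad and velocity of joint brass_can_gasket between -0.05 and 0.05 rad/s and value of joint black_can_lid between 1.2 and 1.55 rad); the robot touches nothing.
It fails at once if the brass-knobbed lid is overtightened: the gasket twisted beyond 0.5 rad, 14 degrees past the mark (value of joint brass_can_gasket above 0.5 rad).
It fails at once if the black-knobbed lid is turned out of its tight place: below 1.2 or beyond 1.55 rad (value of joint black_can_lid below 1.2 rad or value of joint black_can_lid above 1.55 rad).
It also fails if it takes over 32 s, if anything falls off the work surface, if the arm or the gripper's body presses on something with over 40 N, if the wrist force passes 120 N, or if a joint passes its speed limit or range.

## Working session

There is one attempt and no reset: what is moved stays moved. The work goes in short steps, Python scripts to look and compute and a tool call to move; the robot and the scene stay as the last step left them, time stands still between calls to the robot, and variables do not carry over. Pictures are saved under pics/ and viewed, and the job is handed in when it is done.

Besides the shell and the picture viewer there is one more tool, called as name([rows], argument=value, ...), one row to a line, values as JSON. carry_out: Moves the arm, as the interface text tells. Its arguments: {"type":"object","properties":{"moves":{"type":"array"},"force":{"type":"number"}},"required":["moves"]}

```bash
ls; mkdir -p pics; python3 - <<'E'
from rig import robot
import cv2
s=robot.state(); print(s)
for n in ("top","side","wrist"):
    c=robot.calibration(n); print(n,c)
    cv2.imwrite(f"pics/{n}0.png",robot.read_camera(n))
E
```

```text
pics
{'time_s': 0.0, 'joint_positions': array([65.20117145, 26.8373717 , -0.66426889, 91.88197516,  0.3437424 ,
       61.38520178, -3.22594032]), 'qvel': array([ 0.03411249,  0.00528154,  0.00020687,  0.0034558 , -0.05903736,
        0.00855449,  0.03255576]), 'joint_efforts': array([ 2.32521334e-04, -5.20576394e+01, -1.21901458e-02, -2.43750250e+01,
       -5.66007709e-02,  1.70887553e-02,  1.71627912e-04]), 'position': array([ 246.70174541, -600.68103653,  191.01722605]), 'eef_rot': array([-175.8934033,   89.8974204,  116.4373765]), 'force': array([-0.49336899, -0.13978375, -0.22436015]), 'wrist_torque': array([ 0.03586068, -0.00909918, -0.00947248]), 'grip_width': 92.24476727857271}
top {'K': array([[432.448365  ,   0.        , 314.19502786],
       [  0.        , 432.448365  , 206.65176368],
       [  0.        ,   0.        ,   1.        ]]), 'R': array([[ 0.02812758, -0.99957675,  0.00742668],
       [-0.97509038, -0.02907232, -0.21989441],
       [ 0.22001725, -0.00105659, -0.97549541]]), 't': array([   4.73865327,  490.30388611, 1055.65600139])}
side {'K': array([[393.70315234,   0.        , 320.0136003 ],
       [  0.        , 393.70315234, 199.79277365],
       [  0.        ,   0.        ,   1.        ]]), 'R': array([[-6.75360053e-01, -7.37488158e-01,  1.23289569e-04],
       [-7.09800272e-01,  6.49959278e-01, -2.71544676e-01],
       [ 2.00180850e-01, -1.83477938e-01, -9.62425828e-01]]), 't': array([313.02107431, 324.19629139, 894.8630734 ])}
wrist {'K': array([[288.87874109,   0.        , 316.27753524],
       [  0.        , 288.87874109, 202.47454132],
       [  0.        ,   0.        ,   1.        ]]), 'R': array([[ 0.37979696, -0.92506786, -0.00192894],
       [-0.89689314, -0.36873864,  0.24416082],
       [-0.22657661, -0.09100148, -0.96973283]]), 't': array([-649.30498461,  -27.7245721 ,  389.44847761])}
```

View pics/top0.png

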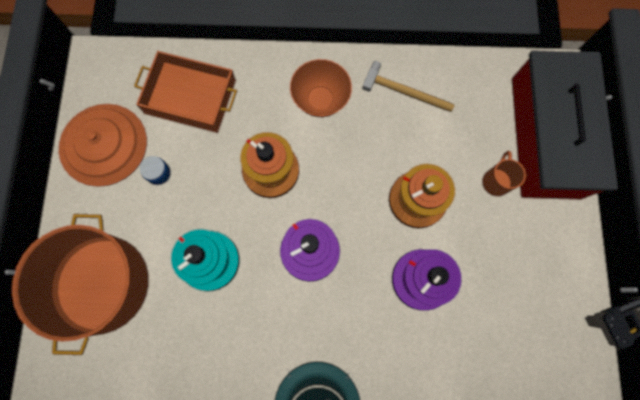

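View pics/side0.png

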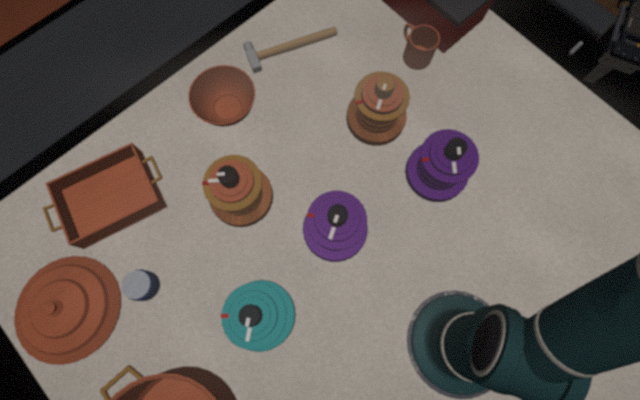

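View pics/wrist0.png

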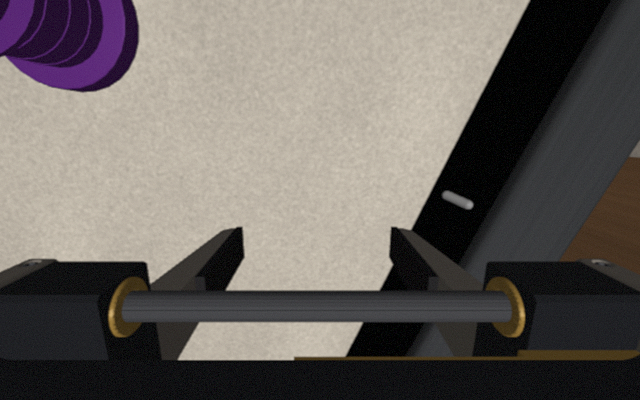

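Canisters in the top view: the copper one at (430,187) has a brass knob. The copper one at (266,155) has a black knob. The purple ones at (310,248) and (430,278) and the turquoise one at (205,260) are look-alikes. The target is (430,187), which is (384,92) in the side view. I'll confirm it in an enlarged crop and measure it.

```bash
python3 - <<'E'
import cv2,numpy as np
a=cv2.imread("pics/top0.png")[140:240,370:480]; b=cv2.imread("pics/side0.png")[55:155,325:435]
c=np.hstack([cv2.resize(x,None,fx=3.6,fy=3.6,interpolation=cv2.INTER_CUBIC) for x in (a,b)])
cv2.imwrite("pics/crop0.png",c)
E
```

```text
(no output)
```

View pics/crop0.png

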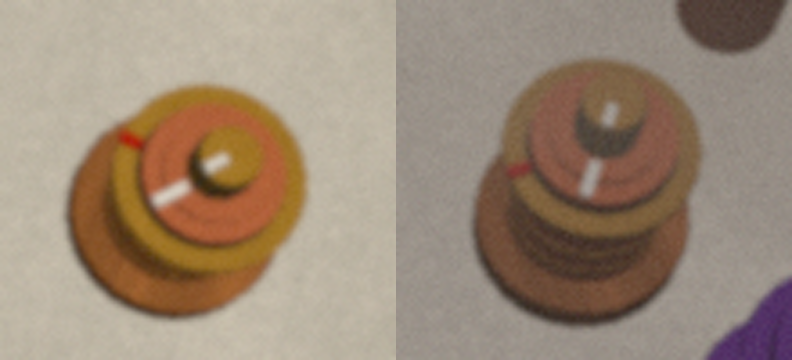

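```bash
cat > h.py <<'E'
import numpy as np,cv2
def ray(c,u,v):
    d=c["R"].T@np.linalg.solve(c["K"],[u,v,1]); o=-c["R"].T@c["t"]; return o,d/np.linalg.norm(d)
def onz(c,u,v,z):
    o,d=ray(c,u,v); return o+d*(z-o[2])/d[2]
def tri(c1,p1,c2,p2):
    A=np.zeros((3,3));b=np.zeros(3);L=[]
    for c,p in((c1,p1),(c2,p2)):
        o,d=ray(c,*p);P=np.eye(3)-np.outer(d,d);A+=P;b+=P@o;L.append((o,P))
    X=np.linalg.solve(A,b); return X,[np.linalg.norm(P@(X-o)) for o,P in L]
E
python3 - <<'E'
from rig import robot
from h import *
roi={"top":(370,480,140,240),"side":(325,435,55,155)}
cs={n:robot.calibration(n) for n in roi}
pk={"top":(433.6,183.6),"side":(385,86.1)}
print("tri knob top",tri(cs["top"],pk["top"],cs["side"],pk["side"]))
for n,(x0,x1,y0,y1) in roi.items():
    c=cs[n]; im=cv2.imread(f"pics/{n}0.png")[y0:y1,x0:x1]; h=cv2.cvtColor(im,cv2.COLOR_BGR2HSV)
    S=h[...,1].astype(int);V=h[...,2];H=h[...,0]
    white=((S<75)&(V>165)).astype(np.uint8)
    red=(((H<4)|(H>174))&(S>165)&(V>100)).astype(np.uint8)
    for nm,m in(("white",white),("red",red)):
        k,_,st,ce=cv2.connectedComponentsWithStats(m)
        for i in range(1,k):
            if 6<st[i,4]<200:
                u,v=ce[i]+[x0,y0]; print(n,nm,st[i,4],(u,v),[onz(c,u,v,z)[:2].round(1) for z in(174,136,121)])
    print(n,"knobtop",onz(c,*pk[n],174))
fl={"top":(428.3,190),"side":((602-396)/3.6+325,149/3.6+55)}
for n in fl: print("flange",n,onz(cs[n],*fl[n],121))
E
```

```text
tri knob top (array([ 532.39414995, -264.77137684,  143.75858149]), [np.float64(2.3269218067592745), np.float64(2.3269218067593536)])
top white 20 (np.float64(429.55), np.float64(184.85)) [array([ 522.7, -246.4]), array([ 533.6, -256.9]), array([ 537.9, -261.1])]
top white 38 (np.float64(417.1842105263158), np.float64(193.26315789473685)) [array([ 501.7, -217.3]), array([ 511.8, -226.6]), array([ 515.8, -230.3])]
top knobtop [ 525.99234435 -255.92583279  174.        ]
side knobtop [ 519.92927401 -247.94155234  174.        ]
flange top [ 524.82074136 -257.64808645  121.        ]
flange side [ 522.53295121 -253.19157795  121.        ]
```

The crop confirms it: the copper canister has a brass knob, with the pointer about 54° counterclockwise of the red mark. The two views disagree by about 10 mm, so I'll move above it and measure with the wrist camera.

carry_out([
  {"tx": 2, "ty": 2.5, "tz": 5, "jaw": -1},
  {"tx": 2, "ty": 2.5, "tz": 5, "jaw": -1},
  {"tx": 3.4, "ty": 4.3, "jaw": -1},
  {"tx": 3.4, "ty": 4.3, "jaw": -1},
  {"tx": 3.4, "ty": 4.3, "jaw": -1},
])

```text
invalid input at $.moves[0]: expected keys tx, ty, tz, wx, wy, wz, jaw
```

carry_out([
  {"tx": 3.4, "ty": 4.3, "jaw": -1},
  {"tx": 3.4, "ty": 4.3, "jaw": -1},
  {"tx": 3.4, "ty": 4.3, "jaw": -1},
  {"tx": 3.4, "ty": 4.3, "jaw": -1},
  {"tx": 0, "jaw": -1},
])

```text
invalid input at $.moves[0]: expected keys tx, ty, tz, wx, wy, wz, jaw
```

```bash
python3 - <<'E'
from rig import robot
import cv2,json
s=robot.state(); print(s["time_s"],s["position"],s["eef_rot"],s["joint_positions"],s["qvel"].max())
c=robot.calibration("wrist"); im=robot.read_camera("wrist"); cv2.imwrite("pics/w1.png",im)
json.dump({k:v.tolist() for k,v in c.items()},open("w1.json","w"))
E
```

```text
0.15 [ 246.77582189 -600.86875862  191.31394545] [-175.65873975   89.92932375  116.67428032] [65.20384775 26.82229951 -0.66608551 91.86453088  0.3441676  61.38582276
 -3.22275733] 0.06671592325076538
```

View pics/w1.png

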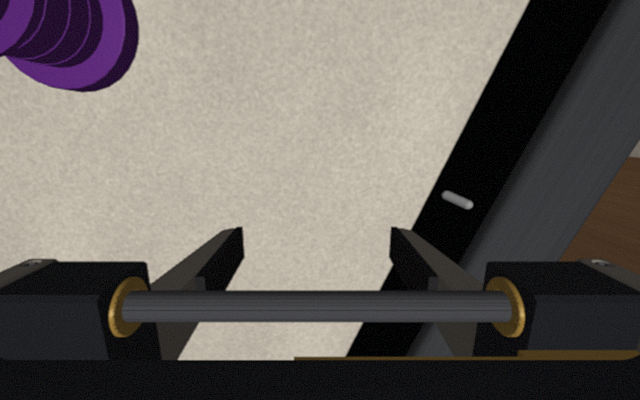

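Both calls were refused because every row needs all the keys, so the arm hasn't moved and the picture is unchanged.

carry_out([
  {"tx": 2, "ty": 2.5, "tz": 5, "wx": 0, "wy": 0, "wz": 0, "jaw": -1},
  {"tx": 2, "ty": 2.5, "tz": 5, "wx": 0, "wy": 0, "wz": 0, "jaw": -1},
  {"tx": 3.4, "ty": 4.3, "tz": 0, "wx": 0, "wy": 0, "wz": 0, "jaw": -1},
  {"tx": 3.4, "ty": 4.3, "tz": 0, "wx": 0, "wy": 0, "wz": 0, "jaw": -1},
  {"tx": 3.4, "ty": 4.3, "tz": 0, "wx": 0, "wy": 0, "wz": 0, "jaw": -1},
])

```text
time_s: 0.82
position: [389.8, -420.7, 292.1]
eef_rot: [10.0, 90.0, -57.7]
force: [0.4, -0.9, 0.1]
grip_width: 92.0
```

carry_out([
  {"tx": 3.4, "ty": 4.1, "tz": 0, "wx": 0, "wy": 0, "wz": 0, "jaw": -1},
  {"tx": 3.4, "ty": 4.1, "tz": 0, "wx": 0, "wy": 0, "wz": 0, "jaw": -1},
  {"tx": 3.4, "ty": 4.1, "tz": 0, "wx": 0, "wy": 0, "wz": 0, "jaw": -1},
  {"tx": 3.4, "ty": 4.1, "tz": 0, "wx": 0, "wy": 0, "wz": 0, "jaw": -1},
  {"tx": 0, "ty": 0, "tz": 0, "wx": 0, "wy": 0, "wz": 0, "jaw": -1},
])

```text
time_s: 1.45
position: [527.6, -253.2, 291.8]
eef_rot: [138.6, 89.9, 71.4]
force: [0.2, -0.4, -0.4]
grip_width: 91.8
```

```bash
python3 - <<'E'
from rig import robot
import cv2,json
s=robot.state(); print(s["time_s"],s["position"],s["eef_rot"],s["joint_positions"],abs(s["qvel"]).max())
c=robot.calibration("wrist"); im=robot.read_camera("wrist"); cv2.imwrite("pics/w2.png",im)
json.dump({k:v.tolist() for k,v in c.items()},open("w2.json","w"))
E
```

```text
1.45 [ 527.5953764  -253.17022099  291.75606801] [138.57353232  89.86810366  71.39297035] [ 32.96567504  16.5593744  -13.14552478  93.75513549   3.81154719
  70.14110829 -48.12976456] 4.3351309043465145
```

View pics/w2.png

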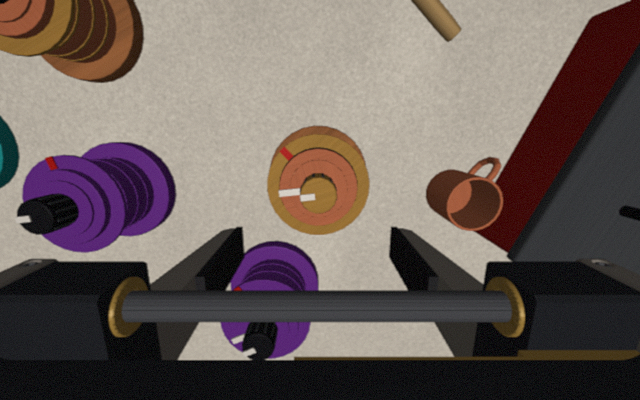

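The wrist view shows the target under the fingers. The knob top is at (318,193), the flange centre near (318,186), the red mark at (287,153) and the lid strip at (289,192).

```bash
python3 - <<'E'
from h import *
from rig import robot
import json
c={k:np.array(v) for k,v in json.load(open("w2.json")).items()}
im=cv2.imread("pics/w2.png")
cv2.imwrite("pics/crop2.png",cv2.resize(im[120:250,255:385],None,fx=4.5,fy=4.5,interpolation=cv2.INTER_CUBIC))
hsv=cv2.cvtColor(im,cv2.COLOR_BGR2HSV)
for p in((318,205),(360,185),(300,165),(318,192),(287,153),(289,192),(318,130)): print(p,hsv[p[1],p[0]])
print("cam",-c["R"].T@c["t"])
E
```

```text
(318, 205) [ 18 160 153]
(360, 185) [ 18 164 145]
(300, 165) [  9 158 160]
(318, 192) [ 18 160 155]
(287, 153) [  1 203 170]
(289, 192) [ 19  20 212]
(318, 130) [ 13 156 124]
cam [ 590.3461126  -227.4533553   483.89607495]
```

View pics/crop2.png

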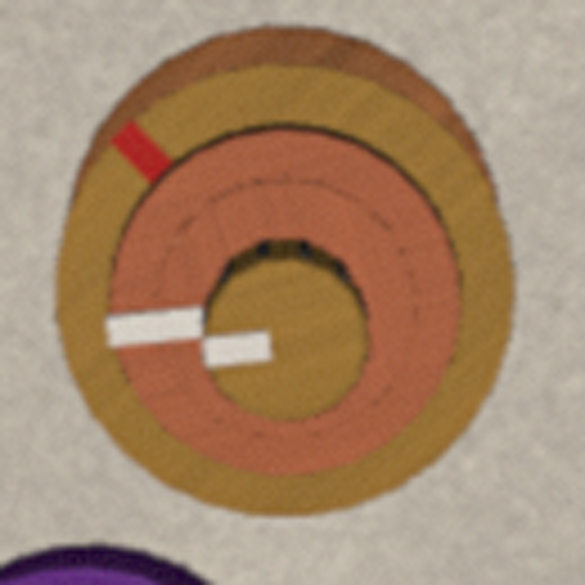

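```bash
cat > meas.py <<'E'
from h import *
def meas(im,c,roi=(255,120,385,250),zt=174,zl=136,zf=121):
    x0,y0,x1,y1=roi; h=cv2.cvtColor(im[y0:y1,x0:x1],cv2.COLOR_BGR2HSV); H,S,V=[h[...,i].astype(int) for i in range(3)]
    white=((S<75)&(V>165)).astype(np.uint8); red=(((H<5)|(H>174))&(S>185)).astype(np.uint8)
    lid=((H>=5)&(H<=12)&(S>110)&(V>140)).astype(np.uint8); brass=((H>=15)&(H<=24)&(S>110)&(V>120)).astype(np.uint8)
    out={}
    def blobs(m,a):
        k,l,st,ce=cv2.connectedComponentsWithStats(m); return [(st[i,4],ce[i]+[x0,y0],(l==i)) for i in range(1,k) if st[i,4]>a]
    W=blobs(white,8);Rd=sorted(blobs(red,5),key=lambda b:-b[0])
    print("white",[(a,p.round(1)) for a,p,_ in W],"red",[(a,p.round(1)) for a,p,_ in Rd])
    for nm,m,z in(("lid",lid,zl),("brass",brass|white|lid,zf)):
        B=max(blobs(m,100),key=lambda b:b[0]); cn=max(cv2.findContours(B[2].astype(np.uint8),cv2.RETR_EXTERNAL,cv2.CHAIN_APPROX_NONE)[0],key=len)
        e=cv2.fitEllipse(cv2.convexHull(cn)); p=np.array(e[0])+[x0,y0]; out[nm]=onz(c,*p,z); print(nm,p.round(1),np.round(e[1],1),out[nm].round(1))
    kb=[b for b in blobs(brass,80)]
    print("brass blobs",[(a,p.round(1)) for a,p,_ in kb])
    return out,W,Rd,kb
E
python3 - <<'E'
from meas import *
from rig import robot
import json
c={k:np.array(v) for k,v in json.load(open("w2.json")).items()}
out,W,Rd,kb=meas(cv2.imread("pics/w2.png"),c)
# hand reads from crop: knob top circle x 203..368, y 258..420 
p=np.array([(203+368)/2,(258+420)/2])/4.5+[255,120]; print("knob",p,onz(c,*p,174), "diam px",165/4.5)
print("flange diam px",(57,515),458/4.5)
ct=robot.calibration("top"); cs=robot.calibration("side")
print(tri(c,p,ct,(433.6,183.6)),tri(c,p,cs,(385,86.1)))
# distance by apparent size, cam z
for d,D in((165/4.5,42),(458/4.5,132)): print(288.9*D/d)
for nm,z in(("knob",174),("fl",121)):
    q=p if nm=="knob" else np.array(cv2.__dict__ and (286/4.5+255,290/4.5+120))
    X=onz(c,*q,z); print(nm,X,(c["R"]@X+c["t"])[2])
print("pad centre tool->", )
E
```

```text
white [(np.int32(7631), array([323.5, 187. ])), (np.int32(242), array([296.2, 194.2]))] red [(np.int32(76), array([285.9, 153.3]))]
lid [317.9 187. ] [75.8 77.2] [ 528.6 -254.8  136. ]
brass [331.3 183.5] [133.4 414.1] [ 536.8 -269.9  121. ]
brass blobs [(np.int32(3038), array([318.9, 180.9])), (np.int32(886), array([319.4, 195. ]))]
knob [318.44444444 195.33333333] [ 527.04770665 -255.94785612  174.        ] diam px 36.666666666666664
flange diam px (57, 515) 101.77777777777777
(array([ 526.59410889, -256.28851594,  172.12668307]), [np.float64(0.18039335588521035), np.float64(0.18039335588523087)]) (array([ 524.47515635, -256.8009674 ,  159.14367486]), [np.float64(0.6763180559013975), np.float64(0.676318055901407)])
330.9218181818182
374.6868995633188
knob [ 527.04770665 -255.94785612  174.        ] 317.46958944188907
fl [ 529.37733329 -255.41400273  121.        ] 368.314629872811
pad centre tool->
```

```bash
python3 - <<'E'
from h import *
import json
c={k:np.array(v) for k,v in json.load(open("w2.json")).items()}
C=np.array([527.8,-255.5])
P=onz(c,289.2,192.7,136)[:2]-C; K=onz(c,255+237/4.5,120+349/4.5,174)[:2]-C; R=onz(c,285.9,153.3,121)[:2]-C
for v in(P,K,R): print(v,np.linalg.norm(v),np.degrees(np.arctan2(v[1],v[0])))
f=c["R"].T@[1,0,0]; print("cam x (jaw axis) az",np.degrees(np.arctan2(f[1],f[0])))
E
```

```text
[-19.4290776   30.53442859] 36.19171709131414 122.46862469151156
[-7.66750154  9.51369767] 12.218879784777746 128.8668472960106
[22.00443011 52.76804179] 57.172206346330825 67.36371869578758
cam x (jaw axis) az -67.18970784460409
```

carry_out([
  {"tx": 0, "ty": -0.2, "tz": -5, "wx": 0, "wy": 0, "wz": 0, "jaw": -1},
  {"tx": 0, "ty": 0, "tz": -5, "wx": 0, "wy": 0, "wz": 0, "jaw": -1},
  {"tx": 0, "ty": 0, "tz": -3, "wx": 0, "wy": 0, "wz": 0, "jaw": -1},
  {"tx": 0, "ty": 0, "tz": -1, "wx": 0, "wy": 0, "wz": 0, "jaw": -1},
  {"tx": 0, "ty": 0, "tz": 0, "wx": 0, "wy": 0, "wz": 0, "jaw": -1},
])

```text
time_s: 2.12
position: [524.6, -261.3, 152.2]
eef_rot: [-68.8, 90.0, -136.5]
force: [0.9, 0.7, 0.1]
grip_width: 91.5
```

```bash
python3 - <<'E'
from rig import robot
import cv2,json
s=robot.state(); print(s["time_s"],s["position"],s["eef_rot"],s["force"],abs(s["qvel"]).max())
c=robot.calibration("wrist"); im=robot.read_camera("wrist"); cv2.imwrite("pics/w3.png",im)
E
```

```text
2.125 [ 524.56516165 -261.27544404  152.16085256] [ -68.78618133   89.97227954 -136.53614556] [0.94497951 0.66451689 0.08816035] 1.320909664880877
```

View pics/w3.png

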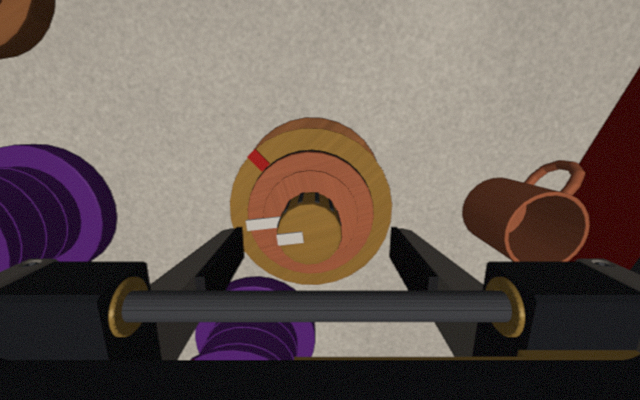

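The fingers straddle the knob, which is near (309,228) and about 6 mm off the jaw centre (x≈317). I'll measure the offset.

```bash
python3 - <<'E'
from rig import robot
from h import *
im=cv2.imread("pics/w3.png")
cv2.imwrite("pics/crop3.png",cv2.resize(im[110:290,220:400],None,fx=3.3,fy=3.3,interpolation=cv2.INTER_CUBIC))
c=robot.calibration("wrist"); s=robot.state(); print(s["position"],abs(s["qvel"]).max())
for p in((309,227),(310,227)): print(onz(c,*p,174))
# lid ellipse x 248..374 , y152..273
for p,z in(((311,212),136),((311,205.5),121)): print(onz(c,*p,z))
f=c["R"].T@[1,0,0]; print(f)
# projections of TCP & pads
for z in(0,19): 
    X=s["position"]+[0,0,z]; q=c["K"]@(c["R"]@X+c["t"]); print(q[:2]/q[2])
E
```

```text
[ 525.33122118 -261.23723968  153.04047294] 0.8202483783287635
[ 532.23293001 -253.74583193  174.        ]
[ 532.46911121 -254.32343722  174.        ]
[ 531.40600854 -254.74050603  136.        ]
[ 532.35631605 -254.08583977  121.        ]
[ 0.37879397 -0.92548049  0.00099194]
[315.93084967 229.75078204]
[315.925727   239.71620826]
```

View pics/crop3.png

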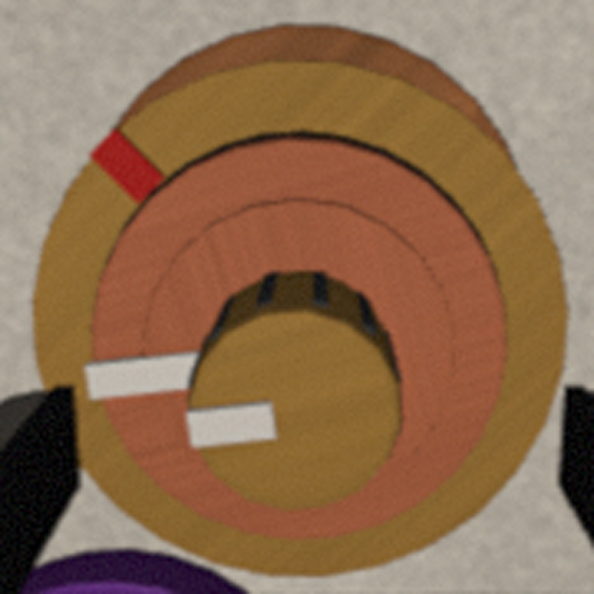

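carry_out([
  {"tx": 0.4, "ty": 0.6, "tz": -0.7, "wx": 0, "wy": 0, "wz": 0, "jaw": -1},
  {"tx": 0, "ty": 0, "tz": 0, "wx": 0, "wy": 0, "wz": 0, "jaw": -1},
  {"tx": 0, "ty": 0, "tz": 0, "wx": 0, "wy": 0, "wz": 0, "jaw": -1},
])

```text
time_s: 2.55
position: [529.2, -254.2, 145.4]
eef_rot: [30.5, 90.0, -37.2]
force: [0.2, -0.3, 0.1]
grip_width: 91.9
```

```bash
python3 - <<'E'
from rig import robot
import cv2
from h import *
for i in range(2):
    s=robot.state(); print(s["time_s"],s["position"],s["force"],abs(s["qvel"]).max())
    c=robot.calibration("wrist"); im=robot.read_camera("wrist")
cv2.imwrite("pics/w4.png",im); cv2.imwrite("pics/crop4.png",cv2.resize(im[110:290,220:400],None,fx=3.3,fy=3.3,interpolation=cv2.INTER_CUBIC))
X=s["position"]+[0,0,30]; q=c["K"]@(c["R"]@X+c["t"]); print(q[:2]/q[2],((q[:2]/q[2])-[220,110])*3.3)
E
```

```text
2.55 [ 529.23230276 -254.17067046  145.38177329] [ 0.15650462 -0.26262403  0.06629509] 0.210756900464253
2.6 [ 529.16567931 -254.31200817  145.33913424] [ 1.26798508 -0.59250728 -0.28045484] 0.2508679546733897
[315.92057555 246.52975155] [316.53789933 450.54818011]
```

View pics/crop4.png

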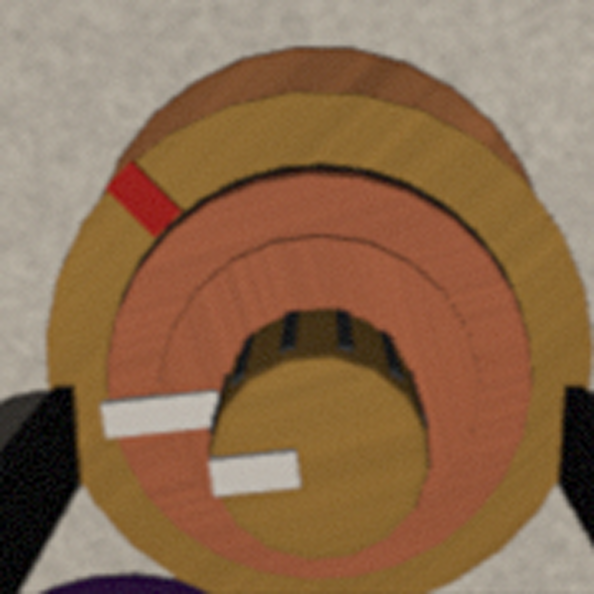

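The knob top is centred at crop (320,455) and the tool axis projects to (317,451), about 1 mm off. Closing on it now.

carry_out([
  {"tx": 0, "ty": 0, "tz": 0, "wx": 0, "wy": 0, "wz": 0, "jaw": 1},
  {"tx": 0, "ty": 0, "tz": 0, "wx": 0, "wy": 0, "wz": 0, "jaw": 1},
  {"tx": 0, "ty": 0, "tz": 0, "wx": 0, "wy": 0, "wz": 0, "jaw": 1},
  {"tx": 0, "ty": 0, "tz": 0, "wx": 0, "wy": 0, "wz": 0, "jaw": 1},
  {"tx": 0, "ty": 0, "tz": 0, "wx": 0, "wy": 0, "wz": 0, "jaw": 1},
], force=50)

```text
time_s: 3.28
position: [528.9, -254.3, 145.0]
eef_rot: [-67.2, 90.0, -134.8]
force: [-0.8, -0.3, -0.2]
grip_width: 43.8
```

carry_out([
  {"tx": 0, "ty": 0, "tz": 0, "wx": 0, "wy": 0, "wz": -2, "jaw": 1},
  {"tx": 0, "ty": 0, "tz": 0, "wx": 0, "wy": 0, "wz": -6, "jaw": 1},
  {"tx": 0, "ty": 0, "tz": 0, "wx": 0, "wy": 0, "wz": -6, "jaw": 1},
  {"tx": 0, "ty": 0, "tz": 0, "wx": 0, "wy": 0, "wz": -6, "jaw": 1},
  {"tx": 0, "ty": 0, "tz": 0, "wx": 0, "wy": 0, "wz": -5, "jaw": 1},
])

```text
time_s: 3.9
position: [529.2, -255.5, 145.0]
eef_rot: [24.7, 89.9, -68.2]
force: [0.7, -2.2, -1.4]
grip_width: 40.0
```

```bash
cat > look.py <<'E'
from rig import robot
import sys
from h import *
s=robot.state(); print(s["time_s"],s["position"],"F",s["force"],"T",s["wrist_torque"],s["grip_width"],"j7",s["joint_positions"][6])
n=sys.argv[1]
c=robot.calibration("wrist"); im=robot.read_camera("wrist"); f=c["R"].T@[1,0,0]; print("az",np.degrees(np.arctan2(f[1],f[0])))
t=robot.read_camera("top"); cv2.imwrite(f"pics/{n}t.png",t)
a=cv2.resize(im[110:290,220:400],(500,500),interpolation=cv2.INTER_CUBIC)
b=cv2.resize(t[150:230,380:460],(300,300),interpolation=cv2.INTER_CUBIC)
o=np.zeros((500,800,3),np.uint8);o[:,:500]=a;o[:300,500:]=b
cv2.imwrite(f"pics/{n}.png",o)
E
python3 look.py g1
```

```text
3.9 [ 529.17432814 -255.48795857  145.04197207] F [ 0.72562609 -2.22476598 -1.40690244] T [-0.61301594 -0.29180236  0.15671745] 39.95831099622586 j7 -73.53616920100119
az -92.91508909044921
```

View pics/g1.png

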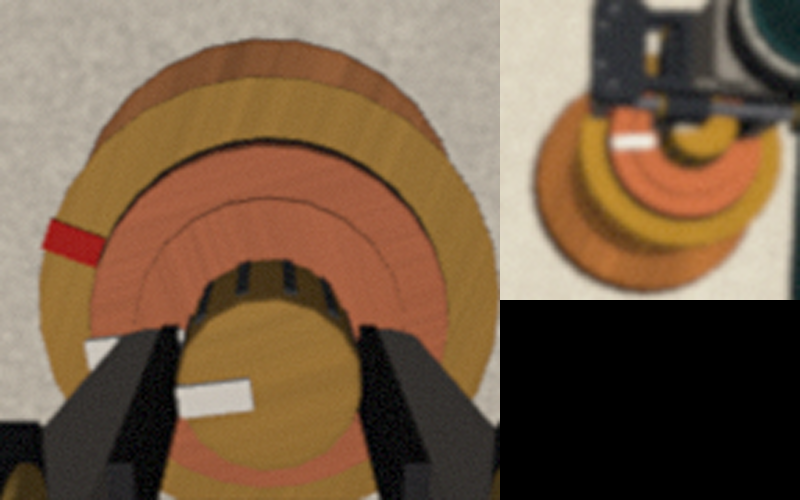

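The lid follows the grip, with the pointer strip turned about 25° along with the fingers. Continuing.

carry_out([
  {"tx": 0, "ty": 0, "tz": 0, "wx": 0, "wy": 0, "wz": -5, "jaw": 1},
  {"tx": 0, "ty": 0, "tz": 0, "wx": 0, "wy": 0, "wz": -5, "jaw": 1},
  {"tx": 0, "ty": 0, "tz": 0, "wx": 0, "wy": 0, "wz": -5, "jaw": 1},
  {"tx": 0, "ty": 0, "tz": 0, "wx": 0, "wy": 0, "wz": -4, "jaw": 1},
  {"tx": 0, "ty": 0, "tz": 0, "wx": 0, "wy": 0, "wz": -1, "jaw": 1},
])

```text
time_s: 4.62
position: [528.9, -256.2, 145.0]
eef_rot: [32.8, 89.8, -79.9]
force: [1.5, -4.9, -2.2]
grip_width: 40.5
```

```bash
python3 look.py g2
```

```text
4.625 [ 528.92065628 -256.22767649  145.04914269] F [ 1.50140301 -4.93221217 -2.17990867] T [-1.17769187 -0.21988489  0.34864695] 40.50790594438122 j7 -91.45402754253283
az -112.67450439003734
```

View pics/g2.png

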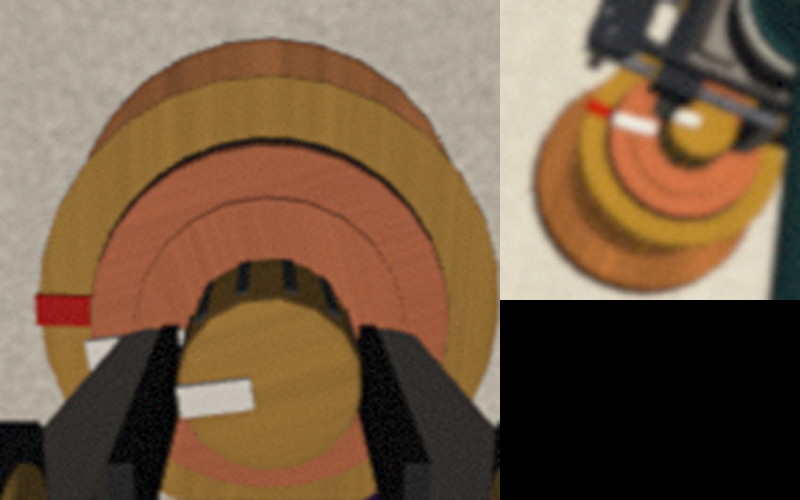

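```bash
python3 - <<'E'
from rig import robot
from h import *
c=robot.calibration("wrist");ct=robot.calibration("top")
g=lambda x,y:(x/2.7778+220,y/2.7778+110)
tp=lambda x,y:(x/3.75+380,y/3.75+150)
az=lambda v:np.degrees(np.arctan2(v[1],v[0]))
o=lambda c,p,z:onz(c,*p,z)[:2]
kc=o(c,g(270,384),174); fc=o(c,g(270,295),121); lc=o(c,g(270,316),136)
print(kc,lc,fc)
print("wrist: red",az(o(c,g(63,310),121)-fc), "lid end",az(o(c,g(88,357),136)-lc),"knob strip",az(o(c,g(180,402),174)-o(c,g(252,394),174)))
print("red wrt kc",az(o(c,g(63,310),121)-kc),"lid end",az(o(c,g(88,357),136)-kc))
C=np.array([528.9,-255.5])
print("top: red",az(o(ct,tp(98,107),121)-C),"lid strip",az(o(ct,tp(613,115) if 0 else tp(113,115),136)-o(ct,tp(156,129),136)),az(o(ct,tp(134,122),136)-C), "knob strip",az(o(ct,tp(175,116),174)-o(ct,tp(200,122),174)))
E
```

```text
[ 527.38080171 -256.41509478] [ 530.11765974 -257.78009233] [ 531.23975941 -258.3362956 ]
wrist: red 71.6321192542059 lid end 80.61935477421206 knob strip 74.1100260669378
red wrt kc 67.42154866202061 lid end 77.20201408961364
top: red 65.53860706170532 lid strip 72.7689384530238 73.30235138187652 knob strip 77.55869280798554
```

The two views put the pointer about 8° short of the mark. The torque of 0.35 N m fits a gasket twist near 0.12 rad. About 8–9° more will bring it to the mark.

carry_out([
  {"tx": 0, "ty": 0, "tz": 0, "wx": 0, "wy": 0, "wz": -3, "jaw": 1},
  {"tx": 0, "ty": 0, "tz": 0, "wx": 0, "wy": 0, "wz": -3, "jaw": 1},
  {"tx": 0, "ty": 0, "tz": 0, "wx": 0, "wy": 0, "wz": -2, "jaw": 1},
  {"tx": 0, "ty": 0, "tz": 0, "wx": 0, "wy": 0, "wz": 0, "jaw": 1},
  {"tx": 0, "ty": 0, "tz": 0, "wx": 0, "wy": 0, "wz": 0, "jaw": 1},
])

```text
time_s: 5.35
position: [528.8, -256.5, 145.0]
eef_rot: [37.5, 89.8, -83.1]
force: [-0.3, -5.4, -1.2]
grip_width: 39.7
```

```bash
python3 look.py g3
```

```text
5.35 [ 528.77354273 -256.53335504  145.03628126] F [-0.26628367 -5.44035974 -1.21363241] T [-1.23619106 -0.12866205  0.25395339] 39.7011553687693 j7 -98.67248963468097
az -120.63906506757179
```

View pics/g3.png

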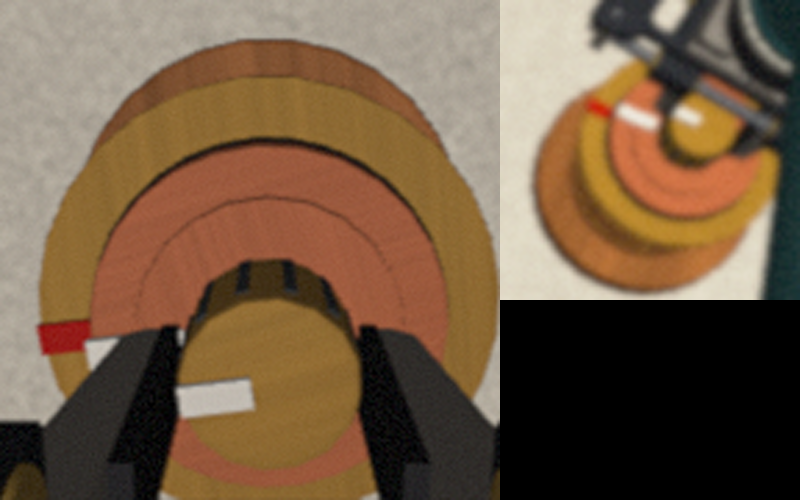

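The pointer is within about 2° of the mark. I'll nudge 2° more, let it settle and open.

carry_out([
  {"tx": 0, "ty": 0, "tz": 0, "wx": 0, "wy": 0, "wz": -2, "jaw": 1},
  {"tx": 0, "ty": 0, "tz": 0, "wx": 0, "wy": 0, "wz": 0, "jaw": 1},
  {"tx": 0, "ty": 0, "tz": 0, "wx": 0, "wy": 0, "wz": 0, "jaw": -1},
  {"tx": 0, "ty": 0, "tz": 0, "wx": 0, "wy": 0, "wz": 0, "jaw": -1},
  {"tx": 0, "ty": 0, "tz": 0, "wx": 0, "wy": 0, "wz": 0, "jaw": -1},
])

```text
time_s: 6.08
position: [529.0, -253.6, 145.0]
eef_rot: [-131.1, 90.0, 106.2]
force: [0.3, -0.5, 0.4]
grip_width: 67.5
```

carry_out([
  {"tx": 0, "ty": 0, "tz": 0, "wx": 0, "wy": 0, "wz": 0, "jaw": -1},
  {"tx": 0, "ty": 0, "tz": 3, "wx": 0, "wy": 0, "wz": 0, "jaw": -1},
  {"tx": 0, "ty": 0, "tz": 5, "wx": 0, "wy": 0, "wz": 0, "jaw": -1},
  {"tx": 0, "ty": 0, "tz": 4, "wx": 0, "wy": 0, "wz": 0, "jaw": -1},
  {"tx": 0, "ty": 0, "tz": 0, "wx": 0, "wy": 0, "wz": 0, "jaw": -1},
])

```text
time_s: 6.7
position: [530.9, -254.9, 268.7]
eef_rot: [101.2, 89.6, -21.5]
force: [0.1, -0.2, 0.1]
grip_width: 92.0
```

carry_out([
  {"tx": 0, "ty": 0, "tz": 0, "wx": 0, "wy": 0, "wz": 0, "jaw": -1},
  {"tx": 0, "ty": 0, "tz": 0, "wx": 0, "wy": 0, "wz": 0, "jaw": -1},
])

```text
time_s: 6.95
position: [528.1, -253.8, 263.4]
eef_rot: [-79.9, 89.8, 157.4]
force: [0.1, 0.2, -0.2]
grip_width: 91.9
```

```bash
python3 look.py g4; python3 - <<'E'
from rig import robot
from h import *
c=robot.calibration("wrist");im=robot.read_camera("wrist")
x0,y0=255,120; h=cv2.cvtColor(im[y0:250,x0:385],cv2.COLOR_BGR2HSV);H,S,V=[h[...,i].astype(int) for i in range(3)]
cv2.imwrite("pics/g5.png",cv2.resize(im[110:260,235:385],None,fx=4,fy=4,interpolation=cv2.INTER_CUBIC))
t=cv2.imread("pics/g4t.png");cv2.imwrite("pics/g5t.png",cv2.resize(t[120:300,160:480],None,fx=2.4,fy=2.4))
E
```

```text
6.95 [ 528.118786   -253.84211399  263.36413259] F [ 0.07852991  0.23729674 -0.23718629] T [ 0.06498012  0.00034213 -0.00795208] 91.88048900918078 j7 -100.40995621999667
az -122.67274846184476
```

View pics/g5.png

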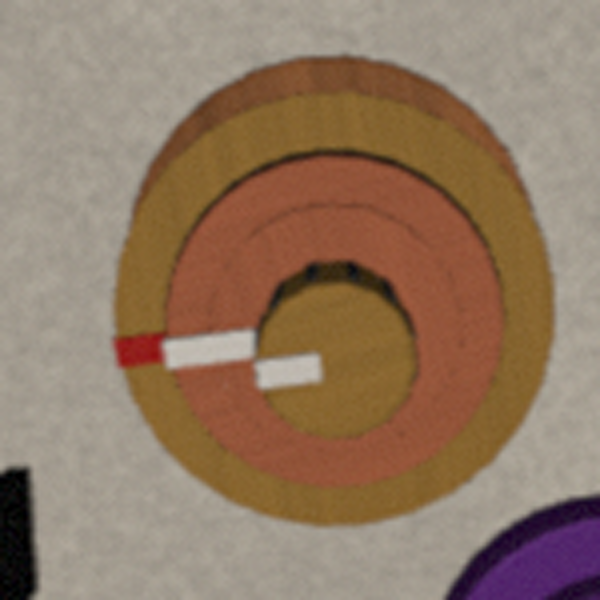

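View pics/g5t.png

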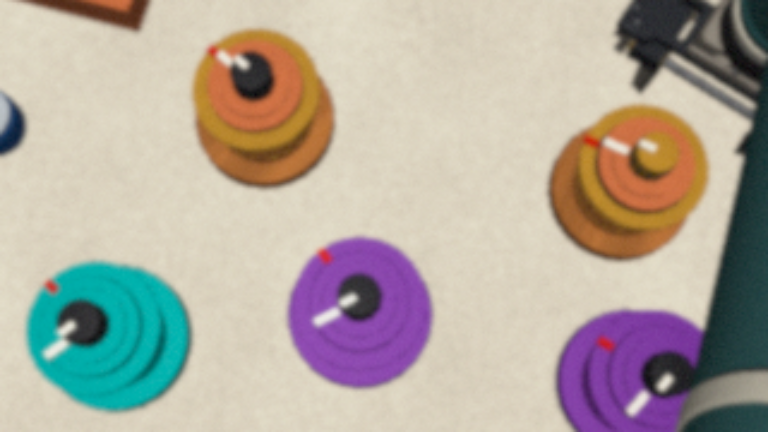

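With the knob released, the white strip at (210,350) lines up with the red mark at (138,350). The black-knobbed lid's pointer is still at its mark, and the gripper is about 90 mm above the knob with no force on it.

```bash
python3 -c "
from rig import robot
s=robot.state();print(s['time_s'],s['force'],abs(s['qvel']).max());print(robot.sign_off())"
```

```text
7.1 [ 0.89546201 -0.42130837  0.97020919] 0.3253123807666425
the job is handed in; nothing more can be done
None
```

The brass-knobbed lid is turned to its red mark, and I handed the job in at 7.1 s. I gripped the knob at 50 N, turned it about 55° clockwise in one grip, let go and lifted clear.

**Final checks:**
- In the last wrist picture the white pointer lines up with the red mark.
- The black-knobbed lid's pointer is still at its own mark, and I did not touch the look-alikes.
- The gripper was open and about 90 mm above the knob, with about 1 N or less on the wrist.

**What failed or disagreed:**
- My first two move calls were refused because the rows lacked some keys; the arm did not move.
- The first top and side measurements of the knob disagreed by about 10 mm. I re-centred with the wrist camera before closing.
- The torque reading was only a rough guide. It showed 0.35 N m about 8° short of the mark, then 0.25 N m at rest near it, so I stopped by the pointer instead.

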